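# Snap a parts-box lid shut all round

## Robot

A 6-joint arm with a two-finger parallel gripper is mounted at the origin on a cart in front of the work surface, level with it; the furniture and walls round the work are solid. World frame = base frame: x ahead of the robot, y to its left, z up, the work surface at z = 0. Lengths are in m, angles in rad, forces in N, time in s.
With the tool pointing down it reaches from about 0.3 to 0.775 m from the base axis. Payload 14.6 kg.
Tool frame: the origin (TCP) lies between the finger pads; the fingertips stand 19 mm ahead of it and the grasp point (between the pads) is the TCP (env.finger_overhang is the z of the fingertips in the tool frame, in m); z points along the fingers, y is the line along which they close (so a half turn about z gives the same grasp; the last joint's range is limited). The gripper opens to 94 mm and grips with 3 to 60 N. Pads are 16 mm wide; open, the fingers measure 119 mm over their backs; the gripper's body (75 mm by 177 mm) begins 78 mm behind the grasp point.
Start: joints at [-1.374, 0.3, 1.521, -0, 1.321, -0.067], TCP at [0.143, -0.531, 0.224] pointing down, gripper open.
Joint ranges: [-3.03, 3.03], [-0.79, 2.21], [0.23, 2.52], [-1.04, 4.18], [0, 3.07], [-2.55, 2.55]. Speed limits (rad/s): [2.22, 2.22, 2.57, 3.14, 3.14, 3.14].

## Interface

Orientations are given as a rotation vector (axis times angle).
In Python, from bench import env, grip, sensors, optics gives the robot as it stands. Calls block until the motion is done:
- env.reach(position, orientation): joint-space move of the TCP to a pose.
- env.movel(position, feed=0.15, orientation=None, max_force=None): straight line of the TCP; orientation=None keeps the orientation; feed is the mean speed in m/s. With max_force (N) it stops when the force on the tool has changed by that much, and returns True; else False.
- env.move_joints(angles): joint-space move.
- grip(opening, grip_force=None): opening from 0.0 (shut) to 1.0 (fully open); grip_force is the grip in N (None keeps the last); returns when the fingers have stopped.
- env.wait(seconds).
- env.solve_ik(position, orientation): joint angles nearest the present ones, or None.
- sensors.sense(): the state.
- optics.capture(name): name is "scene" or "top" or "wrist"; returns the picture (480x640x3 uint8, blue, green, red); there is no depth.
- optics.camera_params(name): a dict with "camera_matrix" (3x3 intrinsics, pixels), "T" (4x4, takes a point from camera to world coordinates); the wrist camera has in their place "T_tool_cam" (4x4, takes a point from camera to tool coordinates, whose origin is the TCP and whose axes are the flange's). Camera axes: x right, y down, z forward; pixel columns grow to the right and rows downward; lengths in m; the calibration is good to about 2 mm. A picture is of the moment at which its call begins: read the wrist's pose just before it. camera_params takes no time and is no camera call.
A pose or a line that the arm cannot do raises env.Unreachable and nothing moves.
- env.sign_off(): hands the job in; it is judged then, once.
The state is a dict: "clock": time; "joint_positions": joint angles; "dq": joint speeds; "joint_efforts": joint torques, N m; "eef_pos": TCP position; "tcp_rot": TCP orientation; "ft_force": force on the tool from outside, world axes, zero at the start; "ft_torque": the same for the moment, N m; "opening": opening from 0.0 (shut) to 1.0 (fully open); "grasp_force": force on a finger pad.
Only numpy, scipy, OpenCV 4.12 (cv2) and the standard library are available. Lean on these libraries where they do the work, as an engineer would, in place of code of your own. Each camera call takes 0.05 s, during which the arm holds its last target. There are 200 camera calls.

## Task

The lid of the grey parts box has been laid on, but its orange rim is not fastened: press down the rim section on each of the four sides with the fingertips until every one has snapped shut and stays down (one or two may be shut already). Only press: do not pick up the box or push it across the bench, and leave the collets, the drill chuck and the hex key beside it as they are. Then move the hand clear.

Things in the scene. Friction and masses are not known exactly. Their poses are not given: they have to be found in the camera images.
- parts_box: Grey box, orange snap-fit lid with sunk clear window, 0.8 kg, loose. 132 (x) x 172 (y) mm over the lid, 66 mm high to the closed rim. Origin: centre of the underside; z up, y along the long side. Window and frame lie 5 mm below the closed rim. The four 24 mm corners are fixed down; one hinged rim section lies between them on each side. Brass bushes inside.
- rim_front_pad (a point): Top centre of the ribbed finger pad (12 x 36 mm) of the front rim section, on its -x side (nearest the robot), 122 mm long; moves with it. Section 24 mm wide, hinged along its inner edge 16 mm inward of this point, outer edge 8 mm outward. Height over the box's underside 67.5 mm shut, about 72.5 mm sprung up. Shut, in the box's frame: x = -58, y = 0 mm.
- rim_back_pad (a point): Top centre of the ribbed finger pad (12 x 36 mm) of the back rim section, on its +x side, 122 mm long; moves with it. Section 24 mm wide, hinged along its inner edge 16 mm inward of this point, outer edge 8 mm outward. Height over the box's underside 67.5 mm shut, about 72.5 mm sprung up. Shut, in the box's frame: x = 58, y = 0 mm.
- rim_left_pad (a point): Top centre of the ribbed finger pad (12 x 36 mm) of the left rim section, on its +y side, 82 mm long; moves with it. Section 24 mm wide, hinged along its inner edge 16 mm inward of this point, outer edge 8 mm outward. Height over the box's underside 67.5 mm shut, about 72.5 mm sprung up. Shut, in the box's frame: x = 0, y = 78 mm.
- rim_right_pad (a point): Top centre of the ribbed finger pad (12 x 36 mm) of the right rim section, on its -y side, 82 mm long; moves with it. Section 24 mm wide, hinged along its inner edge 16 mm inward of this point, outer edge 8 mm outward. Height over the box's underside 67.5 mm shut, about 72.5 mm sprung up. Shut, in the box's frame: x = 0, y = -78 mm.
- rim_front (a joint): Hinge of the front rim section, rad: 0 = snapped shut, about 0.34 = sprung up (outer edge 8 mm proud). Pressed down at the pad it resists with up to about 8 N; below about 0.1 it snaps over its catch to 0 by itself and stays; let go above that it springs back up. A harder push (to 20 N) on a shut section does no harm.
- rim_back (a joint): Hinge of the back rim section, rad: 0 = snapped shut, about 0.34 = sprung up (outer edge 8 mm proud). Pressed down at the pad it resists with up to about 8 N; below about 0.1 it snaps over its catch to 0 by itself and stays; let go above that it springs back up. A harder push (to 20 N) on a shut section does no harm.
- rim_left (a joint): Hinge of the left rim section, rad: 0 = snapped shut, about 0.34 = sprung up (outer edge 8 mm proud). Pressed down at the pad it resists with up to about 8 N; below about 0.1 it snaps over its catch to 0 by itself and stays; let go above that it springs back up. A harder push (to 20 N) on a shut section does no harm.
- rim_right (a joint): Hinge of the right rim section, rad: 0 = snapped shut, about 0.34 = sprung up (outer edge 8 mm proud). Pressed down at the pad it resists with up to about 8 N; below about 0.1 it snaps over its catch to 0 by itself and stays; let go above that it springs back up. A harder push (to 20 N) on a shut section does no harm.
- collet_a: Steel collet standing on the bench, 34 x 33 x 47 mm, loose, beside the box's +y end. Origin: centre of the underside.
- collet_b: Second steel collet of the same kind, 34 x 33 x 47 mm, loose, beside the box's +y end. Origin: centre of the underside.
- chuck: Steel drill chuck standing on the bench, 44 mm across, 86 mm high, loose, beside the box's -y end. Origin: centre of the underside.
- hex_key: Black hex key lying flat, 33 x 93 x 6 mm, loose, beside the box's -y end. Origin: centre of the underside.

How it is judged:
At the end, for the whole second after the job is handed in: All four rim sections are snapped shut (each hinge under 0.04 rad, i.e. within 1 mm at the outer edge), the box standing flat (within 3 degrees) and still (value of joint each of rim_front, rim_back, rim_left, rim_right below 0.04 rad and angle between parts_box's own z axis and vertical below 0.05 rad and linear speed of parts_box below 0.02 m/s); the robot touches nothing.
It fails at once if the box is picked up: 12 mm off the bench, or tipped by more than 0.15 rad (height (world z) of parts_box above 0.012 m or angle between parts_box's own z axis and vertical above 0.15 rad).
It fails at once if the box is pushed more than 40 mm from where it stood (distance of parts_box from where it was at the start of the episode above 0.04 m).
It fails at once if a collet, the drill chuck or the hex key beside the box is moved by more than 20 mm (distance of any of collet_a, collet_b, chuck, hex_key from where it was at the start of the episode above 0.02 m).
It also fails if it takes over 48 s, if anything falls off the work surface, if the arm or the gripper's body presses on something with over 40 N, if the wrist force passes 120 N, or if a joint passes its speed limit or range.

## Working session

There is one attempt and no reset: what is moved stays moved. The work goes in short steps, each a Python script; the robot and the scene stay as the last script left them, time stands still between calls to the robot, and variables do not carry over. Pictures are saved under pics/ and viewed, at most 10 in all, crops included, and the job is handed in when it is done.

```bash
mkdir -p pics; ls; python3 - <<'E'
from bench import env,optics,sensors
import cv2,numpy as np
for n in ("scene","top"):
    cv2.imwrite(f"pics/{n}0.png",optics.capture(n))
    p=optics.camera_params(n);print(n,p["camera_matrix"],p["T"])
s=sensors.sense();print(s["clock"],s["tcp_rot"],s["opening"],env.finger_overhang)
E
```

```text
pics
scene [[487.07957012   0.         317.59280173]
 [  0.         487.07957012 237.05538752]
 [  0.           0.           1.        ]] [[-0.82679257 -0.31895063  0.46334063  0.12560286]
 [-0.56250524  0.46678461 -0.68242215  0.71018056]
 [ 0.0013787  -0.82485309 -0.56534544  0.62538326]
 [ 0.          0.          0.          1.        ]]
top [[593.99173895   0.         325.62653985]
 [  0.         593.99173895 233.86163075]
 [  0.           0.           1.        ]] [[-0.00643962 -0.99567896  0.09263877  0.50178559]
 [-0.99984389  0.00488675 -0.01697971  0.03741869]
 [ 0.01645364 -0.09273365 -0.995555    1.06851722]
 [ 0.          0.          0.          1.        ]]
0.1 [-3.11324430e+00 -4.12989727e-01  1.58728938e-04] 0.9963182519065217 0.019
```

View pics/top0.png

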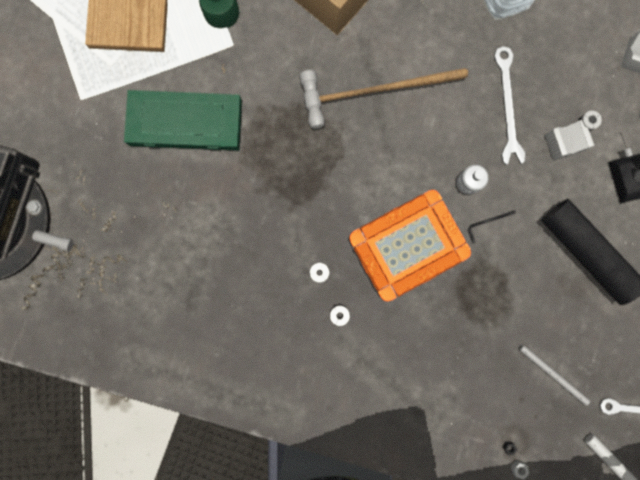

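View pics/scene0.png

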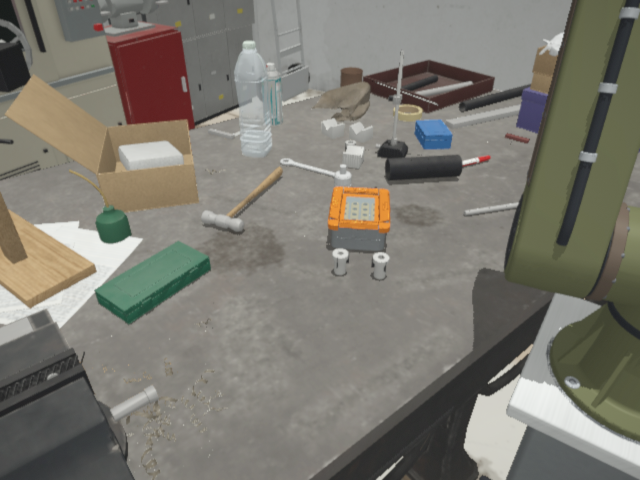

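The top view shows the box centred near (410,245). Its long side runs from lower left to upper right, with the collets at (319,272) and (340,316), the chuck at (472,180) and the hex key at (490,220). I'll fit the lid outline next and move above it for a wrist view.

```bash
cat > h.py <<'E'
import cv2,numpy as np
from scipy.spatial.transform import Rotation as R
from bench import env,grip,sensors,optics
def ray(px,K,T,z):
    d=(T[:3,:3]@np.linalg.inv(K)@np.c_[px,np.ones(len(px))].T).T
    return T[:3,3]+d*((z-T[2,3])/d[:,2])[:,None]
def lid(im,K,T,z=0.067):
    hsv=cv2.cvtColor(im,cv2.COLOR_BGR2HSV)
    m=cv2.inRange(hsv,(4,130,110),(22,255,255))
    m=cv2.morphologyEx(m,cv2.MORPH_OPEN,np.ones((3,3)))
    c=max(cv2.findContours(m,0,1)[0],key=cv2.contourArea)[:,0]
    p=ray(c.astype(float),K,T,z)[:,:2]
    (cx,cy),(w,h),a=cv2.minAreaRect((p*1000).astype(np.float32))
    yaw=np.radians(a if w<h else a+90)       # direction of short side (box x)
    yaw=(yaw+np.pi/2)%np.pi-np.pi/2
    return np.array([cx,cy])/1000,yaw,sorted((w,h))
def down(a):  # tool down, tool y along heading a
    y=np.array([np.cos(a),np.sin(a),0]);z=np.array([0,0,-1.])
    return R.from_matrix(np.c_[np.cross(y,z),y,z])
def rot(a):   # of the two half turns, the one with the smaller last joint
    return lambda p: min(((abs(q[5]),r) for r in (down(a).as_rotvec(),down(a+np.pi).as_rotvec()) for q in [env.solve_ik(p,r)] if q is not None),key=lambda t:t[0])[1]
E
python3 - <<'E'
from h import *
p=optics.camera_params("top")
c,yaw,s=lid(cv2.imread("pics/top0.png"),p["camera_matrix"],p["T"]);print(c,np.degrees(yaw),s)
pos=[c[0],c[1],0.30]
pos[0]-=0.03
r=rot(yaw+np.pi/2)(pos); env.reach(pos,r); grip(0.0)
s=sensors.sense();print(s["clock"],s["eef_pos"],s["joint_positions"],s["opening"])
w=optics.camera_params("wrist");im=optics.capture("wrist");cv2.imwrite("pics/w0.png",im)
T=np.eye(4);T[:3,:3]=R.from_rotvec(s["tcp_rot"]).as_matrix();T[:3,3]=s["eef_pos"];T=T@w["T_tool_cam"]
print(T.round(3)); c,yaw,sz=lid(im,w["camera_matrix"],T);print(c,np.degrees(yaw),sz)
E
```

```text
[ 0.57551666 -0.12158602] 28.06183624267578 [135.08428955078125, 175.19158935546875]
3.6 [ 0.54550899 -0.12159375  0.29999581] [-2.84851383e-01  2.74858376e-01  1.37890904e+00  8.67087301e-06
  1.48785232e+00  7.96178863e-01] -0.0002053716627754573
[[ 0.471 -0.851 -0.23   0.613]
 [-0.882 -0.454 -0.124 -0.086]
 [ 0.001  0.262 -0.965  0.46 ]
 [ 0.     0.     0.     1.   ]]
[ 0.57861493 -0.12179556] 27.96032714843749 [133.93565368652344, 171.98265075683594]
```

View pics/w0.png

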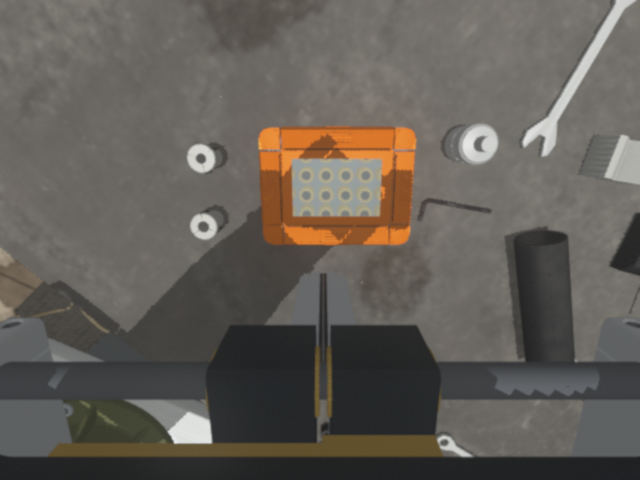

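The wrist view shows the lid spanning columns 260–415 and rows 127–245. The fit agrees with the top view: centre (0.577,−0.122), yaw 28°. The collets are to the left (+y), and the chuck and hex key are to the right (−y). I'll press all four pads now, starting with the front.

```bash
cat >> h.py <<'E'
C=np.array([0.5775,-0.1217]);YAW=np.radians(28.0)
PADS=dict(front=(-.058,0),left=(0,.078),back=(.058,0),right=(0,-.078))
def press(n):
    b=np.array(PADS[n]);u=np.array([[np.cos(YAW),-np.sin(YAW)],[np.sin(YAW),np.cos(YAW)]])
    xy=C+u@b; up=[*xy,0.125]
    r=rot(YAW+(np.pi/2 if b[0] else 0))(up); env.reach(up,r)
    tip=env.finger_overhang
    env.movel([*xy,tip+0.077],feed=0.08,max_force=5); a=sensors.sense()
    hit=env.movel([*xy,tip+0.063],feed=0.02,max_force=15); s=sensors.sense()
    print(n,hit,"tip z",round(a["eef_pos"][2]-tip,4),round(s["eef_pos"][2]-tip,4),"F",np.round(np.array(s["ft_force"])-a["ft_force"],1),"t",s["clock"])
    env.movel(up,feed=0.1)
E
python3 - <<'E'
from h import *
press("front")
E
```

```text
front True tip z 0.0772 0.0674 F [-2.7  0.4 10.2] t 5.45
```

```bash
python3 - <<'E'
from h import *
for n in ("left","back","right"): press(n)
pos=[C[0]-.03,C[1],0.26]
env.movel([*sensors.sense()["eef_pos"][:2],0.2],feed=0.15)
r=rot(YAW+np.pi/2)(pos);env.reach(pos,r)
s=sensors.sense();print(s["clock"])
w=optics.camera_params("wrist");im=optics.capture("wrist")
T=np.eye(4);T[:3,:3]=R.from_rotvec(s["tcp_rot"]).as_matrix();T[:3,3]=s["eef_pos"];T=T@w["T_tool_cam"]
c,yaw,sz=lid(im,w["camera_matrix"],T);print(c,np.degrees(yaw),sz)
cv2.imwrite("pics/w1.png",cv2.resize(im[60:360,150:550],None,fx=2,fy=2,interpolation=3))
E
```

```text
left True tip z 0.0769 0.0673 F [-4.2 -0.2 10.9] t 8.3083
back True tip z 0.0766 0.0674 F [-0.7  0.3  8.7] t 11.2833
right True tip z 0.0766 0.0674 F [-3.7 -0.1  9.1] t 14.3917
17.0417
[ 0.57858624 -0.12203621] 28.093984603881825 [131.43247985839844, 172.10479736328125]
```

View pics/w1.png

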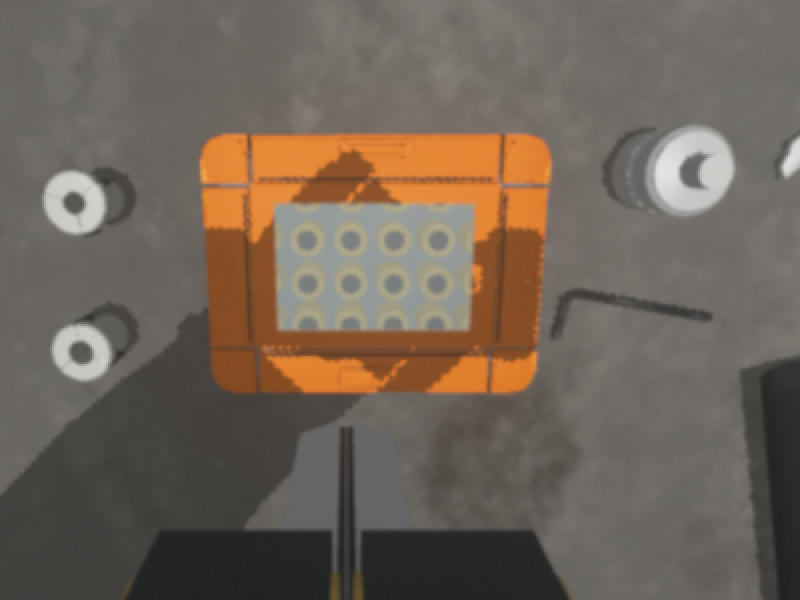

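All four sections look level with the fixed corners: front at (375,375), back (375,155), left (228,270), right (520,270). The neighbouring parts haven't moved. I have time to confirm each section with a light touch, since a sprung one would be met about 5 mm higher.

```bash
sed -i 's/def press(n):/def press(n,f=15):/; s/feed=0.02,max_force=15/feed=0.02,max_force=f/' h.py; python3 - <<'E'
from h import *
for n in ("right","back","left","front"): press(n,2.5)
p=sensors.sense()["eef_pos"];env.movel([p[0],p[1],0.25],feed=0.15)
s=sensors.sense();print(s["clock"],s["eef_pos"],s["ft_force"])
E
```

```text
right True tip z 0.0766 0.0675 F [-2.4  1.2  7.1] t 19.5833
back True tip z 0.0766 0.0675 F [-0.2  0.6  5.9] t 22.675
left True tip z 0.0768 0.0674 F [-1.   0.3  6.9] t 25.6167
front True tip z 0.0769 0.0675 F [-1.5  0.8  7. ] t 28.45
29.975 [ 0.52577606 -0.14876514  0.24888974] [ 0.04575958 -0.54255077  0.21600564]
```

All four were met at 67.5 mm, which is the shut height, so I'm handing in.

```bash
python3 -c "
from bench import env
print(env.sign_off())"
```

```text
the job is handed in; nothing more can be done
None
```

All four rim sections are pressed shut (a light re-touch met each at its 67.5 mm shut height), the neighbouring parts show no movement in the images, the hand is clear, and the job was handed in at about 30 s; sign-off returned no verdict.

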